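# Load a tissue cassette into a spring magazine

### The arm

A 7-joint arm with a two-finger parallel gripper is mounted at the origin on a cart in front of the work surface, level with it; the furniture and walls round the work are solid. World frame = base frame: x ahead of the robot, y to its left, z up, the work surface at z = 0. Lengths are in mm, angles in rad, forces in N, time in s.
With the tool pointing down it reaches from about 400 to 750 mm from the base axis. Payload 19.5 kg.
Tool frame: the origin (TCP) lies on the centre line of the jaws, within the pads' length; the fingertips stand 19 mm ahead of it and the grasp point (between the pads) is the TCP; z points along the fingers, y is the line along which they close (so a half turn about z gives the same grasp; the last joint's range is limited). The gripper opens to 85 mm and grips with 20 to 120 N. Pads are 22 mm wide; open, the fingers measure 114 mm over their backs; the gripper's body (76 mm by 85 mm) begins 54 mm behind the grasp point. The pads swing forward as they close: fully open they stand 13 mm farther back than shut.
Start: joints at [1.069, 0.707, -0.028, 1.485, 0.022, 0.951, -0.075], TCP at [255.157, -515.259, 250.268] pointing down, gripper open.
Joint ranges: [-2.71, 2.71], [-0.32, 2.16], [-1.57, 1.52], [0, 2.45], [-1.46, 4.6], [0, 2.02], [-2.83, 2.83]. Speed limits (rad/s): [1.89, 1.89, 2.57, 2.57, 3.01, 3.01, 3.01].

### API

Orientations are given as a 3x3 rotation matrix whose columns are the frame's x, y, z axes.
In Python, from plant import r gives the robot as it stands.
- The arm moves only by the tool play_rows, never from a script. Its argument "steps" is a list of rows, each an object with "linear": the shift along the tool's x, y, z in mm, a list of three; "turn": the turn, a rotation vector about the tool's x, y, z in rad, a list of three; "gripper": the finger opening in mm, from 0 to 85.4. In form: [{"linear": [tx, ty, tz], "turn": [rx, ry, rz], "gripper": gripper}, ...]. A call has 1 to 20 rows; each row is the pose to reach, as a shift and turn from the pose commanded when the call began, along the tool's axes at that moment; what a row does not reach only later rows make up. A row lasts 1/8 s, in which the tool goes at most 62.5 mm and 10.7 degrees, less where a joint would pass 70% of its speed; a pose out of reach is approached as far as the arm can. A call with a gripper value outside its range is refused whole. The fingers move at their own pace and stop on an object; "squeeze" is the grip in N (left out, the last holds). Time passes only in rows, so rows that repeat a pose let the fingers close. It gives the time, the measured TCP pose, the force, the opening and the grip force at its end, in the units of the state.
- r.state(): the state, without advancing time (a new reading comes with each control period).
- r.grab_frame(name): name is "scene" or "top" or "wrist"; returns the picture (480x640x3 uint8, red, green, blue); there is no depth.
- r.calibration(name): a dict with "fx", "fy", "cx", "cy" (pixels), "origin" and "rotation" of the camera in the world. Camera axes: x right, y down, z forward; pixel columns grow to the right and rows downward; lengths in mm; the calibration is good to about 2 mm. The wrist camera is an equidistant fisheye: a pixel r from the principal point sees the ray r / f radians off the axis. A picture is of the moment at which its call begins: read the wrist's pose just before it. calibration takes no time and is no camera call; for the wrist camera it gives the pose at the moment of the call.
- r.hand_in(): hands the job in; it is judged then, once.
Trained networks look in the newest picture that a camera, given by its name, has taken for a name from the list of things; names that differ only in an ending like _2 or _b are one class to them, and where a whole thing is asked for, a point or a joint stands for the part that bears it (a point fixed in the world has none). Each returns a list of dicts, best first, with "score" (0 to 1); they miss things now and then, are a little off and sometimes report something else, mostly with a low value. They report only what shows in the picture. A call takes as long as a camera call.
- r.search_frame(camera, query): "uv" ([column, row] in pixels, amid what is visible of it).
- r.regions_of(camera, query): "pixels" (480x640 bool, what is visible of it) and "uv" ([column, row] in pixels, amid what is visible of it).
The state is a dict: "t": time; "joint_positions": joint angles; "qvel": joint speeds; "tau": joint torques, N m; "position": TCP position; "tool_rot": TCP orientation; "force": force on the tool from outside, world axes, zero at the start; "moment": the same for the moment, N m; "gripper_width": opening from 0.0 (shut) to 1.0 (fully open); "finger_force": force on a finger pad.
Only numpy, scipy, OpenCV 4.12 (cv2) and the standard library are available. Lean on these libraries where they do the work, as an engineer would, in place of code of your own. Each camera call takes 0.05 s, during which the arm holds its last target. There are 200 camera calls.

### The job

Load the closed tissue cassette from the bench tray into the spring magazine. In the tray it can only be taken by its two ends, where the magazine's uprights leave no room for fingers, so first set it down flat on the bare worktop, let go, and take it again across its long sides. Turn it until its clipped corner matches the magazine's filled-in corner, put it in between the uprights and press it down against the spring until both latches have snapped back over it, leaving the open cassettes in the tray and everything else where it is.

Things in the scene. Friction and masses are not known exactly. Their poses are not given: they have to be found in the camera images.
- cassette: The closed tissue cassette, loose, about 60 g: a flat white plastic box 68 mm long (its x), 46 mm wide (its y), 22 mm high, with a flush slotted lid that may be pressed on. The corner at +x +y is cut off at 45 degrees (12 mm legs), the other three are square. Origin: centre of the 68 x 46 mm outline, on the underside; z points up through the lid.
- cassette_key (a point): The middle of the clipped corner's edge at the top of the closed cassette: 28 mm along x, 17 mm along y and 22 mm up from the cassette's origin.
- open_a: One of two open, empty cassette bases in the tray: same outline and size as the closed cassette (68 x 46 x 22 mm) but without a lid, so that one looks into it. Leave it where it is. Origin: centre of its underside.
- open_b: The other open, empty cassette base in the tray, alike. Leave it where it is. Origin: centre of its underside.
- tray: Steel bench tray, fixed: plate 56 mm (its x) by 157 mm (y), 10 mm thick, with 4 ribs (tops 28 mm above the worktop, 16 mm flanges outside) making 3 bays, 51.5 mm apart along y. A cassette lies in each, length along the tray's x, 1.5 mm from the ribs, top at 32 mm; its ends overhang the plate by 6 mm and are free. Any bay may hold the closed one, clipped corner to -x -y. Origin: underside's centre.
- magazine: The spring magazine, fixed: grey base 136 x 80 x 10 mm with two aluminium C-shaped uprights at its x ends. Between them a column 70.5 mm long (x) and 48.5 mm wide (y). Its long sides are open for 54 mm in the middle, so fingers holding a cassette across its width can go down with it; its ends are closed by the uprights. Origin: centre of the base's underside, on the worktop; z up.
- magazine_mouth (a point): Centre of the column's mouth, 138 mm above the worktop. The uprights have lips flared outward from there up to 148 mm, which guide in a cassette that is up to 3 mm off. Two closed cassettes already lie in the column on a sprung follower, the top of the upper one 102 mm above the worktop. A cassette lowered in first rests on the latches, underside 105 to 112 mm above the worktop.
- magazine_seat (a point): Where the loaded cassette's origin comes to rest, its axes along the magazine's x and y: on the column's axis, 80.7 mm above the worktop; its top is then 102.7 mm above the worktop, against the undersides of the latches. It must be pressed 1 to 3 mm lower for the latches to snap over it; on release the spring lifts it against them.
- magazine_key (a point): Where cassette_key must come to rest: 28 mm along x, 17 mm along y, 102.7 mm up from the magazine's origin. A plate set at 45 degrees fills this (+x +y) corner of the column up to the mouth, so that a cassette goes in only with its clipped corner here.
- follower (a joint): How far the sprung follower with the cassettes on it is pushed down: 0 at the start, about 0.021 m with one more cassette latched, hard stop at 0.027 m. The spring starts at about 5 N and grows by 0.45 N per mm to about 15 N; with the friction of the latches the push reaches some 14 to 18 N.
- latch_near (a joint): The sprung latch in the upright at the magazine's -x end: 0 when fully out (its nose then reaches 4 mm into the column, 102.7 to 113 mm above the worktop, flat below, sloping above), 0.004 m or more while a passing cassette pushes it outward (1 to 2.5 N).
- latch_far (a joint): The same latch in the upright at the magazine's +x end.
- forceps: Steel forceps, 120 mm long, lying on the worktop: a bystander. Origin: centre of the underside.
- timer: Small white kitchen-type timer, 64 mm wide and 62 mm high, standing: a bystander. Origin: centre of the underside.
- dropper_bottle: Brown glass dropper bottle, 33 mm across, 102 mm high, standing: a bystander. Origin: centre of the underside.

How it is judged (in metres and radians):
On the way:
1. the closed cassette lies flat on the bare worktop, let go by the gripper (height (world z) of cassette below 0.004 m and angle between cassette's own z axis and vertical below 0.1 rad and contact force between the fingers and cassette below 0.2 N), for 0.2 s.
At the end, for the whole second after the job is handed in: The closed cassette is at rest, level, latched in the column: within 4 mm of its seat sideways, -3 to +1.5 mm in height, key corner within 5 mm; both latches within 1 mm of fully out, follower down over 19 mm; open cassettes moved under 20 mm, bystanders under 30 mm (distance between cassette_key and magazine_key below 0.005 m and horizontal distance between cassette and magazine_seat below 0.004 m and z of cassette in the frame of magazine_seat between -0.003 and 0.0015 m and angle between cassette's own z axis and vertical below 0.05 rad and value of joint each of latch_near, latch_far below 0.001 m and value of joint follower above 0.019 m and linear speed of cassette below 0.02 m/s and distance of each of open_a, open_b from where it was at the start of the episode below 0.02 m and distance of each of forceps, timer, dropper_bottle from where it was at the start of the episode below 0.03 m); the robot touches nothing.
It fails at once if an open cassette is taken out of or knocked from the tray (distance of any of open_a, open_b from where it was at the start of the episode above 0.025 m).
It fails at once if the forceps, the timer or the dropper bottle is knocked away (distance of any of forceps, timer, dropper_bottle from where it was at the start of the episode above 0.04 m).
It also fails if it takes over 58 s, if anything falls off the work surface, if the arm or the gripper's body presses on something with over 40 N, if the wrist force passes 120 N, or if a joint passes its speed limit or range.

## Working session

There is one attempt and no reset: what is moved stays moved. The work goes in short steps, Python scripts to look and compute and a tool call to move; the robot and the scene stay as the last step left them, time stands still between calls to the robot, and variables do not carry over. Pictures are saved under pics/ and viewed, at most 12 in all, crops included, and the job is handed in when it is done.

Besides the shell and the picture viewer there is one more tool, called by a JSON object that holds its "api" and its "payload". play_rows: Moves the arm, as the interface text tells. Its arguments: {"type":"object","properties":{"steps":{"type":"array"},"squeeze":{"type":"number"}},"required":["steps"]}

```bash
mkdir -p pics; ls; cat > h.py <<'E'
import numpy as np, cv2
from plant import r
def ray(cal,uv):
    R=np.array(cal["rotation"]);o=np.array(cal["origin"])
    a=np.array([(uv[0]-cal["cx"])/cal["fx"],(uv[1]-cal["cy"])/cal["fy"]])
    return o,R,a
def onz(name,uv,z,cal=None):
    cal=cal or r.calibration(name);o,R,a=ray(cal,uv)
    if name=="wrist":
        t=np.linalg.norm(a);d=np.array([*(a/max(t,1e-9)*np.sin(t)),np.cos(t)])
    else: d=np.array([*a,1.])
    d=R@d; return o+d*(z-o[2])/d[2]
def save(name,fn,crop=None,scale=1):
    im=r.grab_frame(name)
    i=im if crop is None else im[crop[1]:crop[3],crop[0]:crop[2]]
    i=cv2.resize(i,None,fx=scale,fy=scale,interpolation=cv2.INTER_CUBIC)
    cv2.imwrite("pics/"+fn,i[:,:,::-1]); return im
E
python3 - <<'E'
from h import *
s=r.state();print(s["t"],s["position"],np.round(s["tool_rot"],3),s["gripper_width"])
a=save("top","top0.png");b=save("scene","scene0.png")
for c in("top","scene"):
    k=r.calibration(c);print(c,k["fx"],k["cx"],k["cy"],np.round(k["origin"]),np.round(k["rotation"],3).tolist())
for q,z in(("cassette",32),("open_a",32),("tray",10),("magazine",138),("forceps",5),("timer",62),("dropper_bottle",102)):
    print(q,[(round(d["score"],2),np.round(d["uv"]).tolist(),np.round(onz("top",d["uv"],z)).tolist()) for d in r.search_frame("top",q)][:3])
E
```

```text
pics
0.0 [ 255.04837943 -515.08084534  249.83281857] [[ 0.896  0.444 -0.001]
 [ 0.444 -0.896  0.001]
 [-0.    -0.001 -1.   ]] 1.0020990838369859
top 553.8784078562295 317.2934572936823 237.81566170696058 [ 407.  -34. 1344.] [[0.004, -0.989, 0.145], [-1.0, 0.001, 0.03], [-0.03, -0.145, -0.989]]
scene 497.67171502887186 324.47605204998604 245.02778310534228 [ 38. 476. 881.] [[-0.662, -0.542, 0.517], [-0.749, 0.483, -0.453], [-0.004, -0.687, -0.726]]
cassette [(0.66, [403.0, 286.0], [484.0, -196.0, 32.0]), (0.21, [413.0, 288.0], [481.0, -219.0, 32.0])]
open_a [(0.79, [422.0, 285.0], [487.0, -240.0, 32.0]), (0.76, [381.0, 295.0], [464.0, -143.0, 32.0])]
tray [(0.62, [369.0, 290.0], [475.0, -118.0, 10.0])]
magazine [(0.85, [237.0, 277.0], [497.0, 178.0, 138.0])]
forceps []
timer [(0.82, [377.0, 202.0], [681.0, -136.0, 62.0]), (0.57, [234.0, 279.0], [498.0, 198.0, 62.0]), (0.39, [392.0, 293.0], [467.0, -166.0, 62.0])]
dropper_bottle [(0.7, [308.0, 200.0], [676.0, 25.0, 102.0])]
```

```bash
python3 - <<'E'
import cv2
a=cv2.imread("pics/top0.png")[150:350,170:470]
cv2.imwrite("pics/top0c.png",cv2.resize(a,(795,530),interpolation=cv2.INTER_CUBIC))
E
```

```text
(no output)
```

View pics/top0c.png

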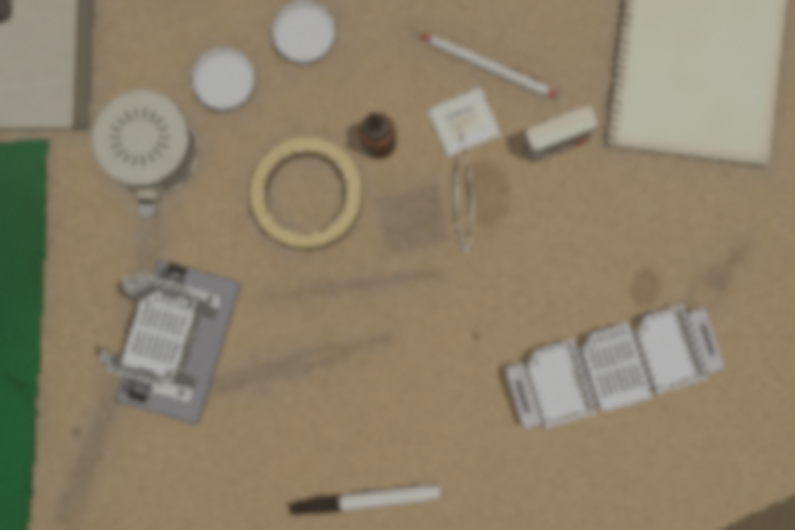

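View pics/scene0.png

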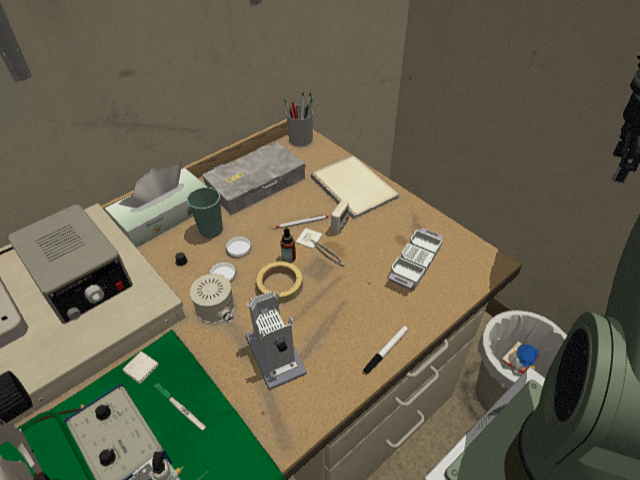

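The closed cassette is in the middle bay, at full-image (402,288). The clipped corners look to be upper left. The magazine is at about (230,280) and the bystanders are well away. I'll go above the tray for a close look.

{"api": "play_rows", "payload": {"steps": [{"linear": [349, -188, 0], "turn": [0, 0, -1.36], "gripper": 85}, {"linear": [349, -188, 0], "turn": [0, 0, -1.36], "gripper": 85}, {"linear": [349, -188, 0], "turn": [0, 0, -1.36], "gripper": 85}, {"linear": [349, -188, 0], "turn": [0, 0, -1.36], "gripper": 85}, {"linear": [349, -188, 0], "turn": [0, 0, -1.36], "gripper": 85}, {"linear": [349, -188, 0], "turn": [0, 0, -1.36], "gripper": 85}, {"linear": [349, -188, 0], "turn": [0, 0, -1.36], "gripper": 85}, {"linear": [349, -188, 0], "turn": [0, 0, -1.36], "gripper": 85}, {"linear": [349, -188, 0], "turn": [0, 0, -1.36], "gripper": 85}, {"linear": [349, -188, 0], "turn": [0, 0, -1.36], "gripper": 85}]}}

```text
t: 1.7
position: [484.0, -192.9, 250.3]
tool_rot: [[-0.243, 0.97, -0.0], [0.97, 0.243, -0.0], [-0.0, -0.0, -1.0]]
force: [0.2, -0.1, -0.4]
gripper_width: 0.994
finger_force: 0.0
```

```bash
python3 - <<'E'
from h import *
s=r.state();print(s["t"],s["position"],np.round(s["tool_rot"],3).tolist())
k=r.calibration("wrist");print(k["fx"],k["cx"],k["cy"],np.round(k["origin"]),np.round(k["rotation"],3).tolist())
a=save("wrist","w1.png")
for q in("cassette","open_a"):
  for d in r.regions_of("wrist",q)[:3]:
    cs=cv2.findContours(d["pixels"].astype(np.uint8),0,2)[0]
    c=max(cs,key=cv2.contourArea)[:,0,:].astype(float)
    w=np.array([onz("wrist",p,32,k)[:2] for p in c],np.float32)
    print(q,round(d["score"],2),np.round(d["uv"]),cv2.minAreaRect(w))
E
```

```text
1.7 [ 483.96977984 -192.9081388   250.32790154] [[-0.243, 0.97, -0.0], [0.97, 0.243, -0.0], [-0.0, -0.0, -1.0]]
371.64829954431775 318.61375274688015 240.95918631512612 [ 465. -116.  375.] [[0.97, 0.232, 0.074], [0.244, -0.923, -0.298], [-0.001, 0.307, -0.952]]
cassette 0.64 [312. 204.] ((479.3614501953125, -191.5083770751953), (69.30233001708984, 48.69137191772461), 15.303178787231445)
open_a 0.81 [321. 258.] ((495.3841857910156, -240.09976196289062), (68.66407012939453, 49.736820220947266), 15.497798919677734)
open_a 0.8 [314. 150.] ((465.08062744140625, -143.33639526367188), (68.2650375366211, 46.79500198364258), 15.586037635803223)
open_a 0.23 [490. 126.] ((643.8073120117188, -60.315879821777344), (9.590206146240234, 87.40206146240234), 84.70256042480469)
```

View pics/w1.png

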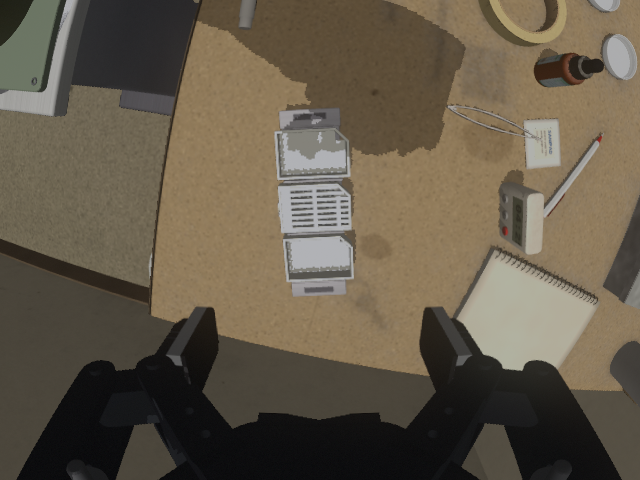

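The clipped corner is upper right at (345,190), which puts the cassette at about (480,-192) with yaw 15.4°, x pointing away from the robot. I'll descend partway and check.

{"api": "play_rows", "payload": {"steps": [{"linear": [2, -3.4, 60], "turn": [0, 0, -0.023], "gripper": 85}, {"linear": [2, -3.4, 120], "turn": [0, 0, -0.023], "gripper": 85}, {"linear": [2, -3.4, 170], "turn": [0, 0, -0.023], "gripper": 85}, {"linear": [2, -3.4, 170], "turn": [0, 0, -0.023], "gripper": 85}, {"linear": [2, -3.4, 170], "turn": [0, 0, -0.023], "gripper": 85}]}}

```text
t: 2.48
position: [481.4, -191.1, 82.1]
tool_rot: [[-0.268, 0.963, 0.002], [0.963, 0.268, -0.001], [-0.001, 0.001, -1.0]]
force: [-0.1, -0.2, -0.4]
gripper_width: 0.997
finger_force: 0.0
```

```bash
cat >> h.py <<'E'
def rects(q,z,n=3,cam="wrist"):
  k=r.calibration(cam)
  for d in r.regions_of(cam,q)[:n]:
    cs=cv2.findContours(d["pixels"].astype(np.uint8),0,2)[0]
    c=max(cs,key=cv2.contourArea)[:,0,:].astype(float)
    w=np.array([onz(cam,p,z,k)[:2] for p in c],np.float32)
    print(q,round(d["score"],2),np.round(d["uv"]),cv2.minAreaRect(w))
def st():
  s=r.state();R=np.array(s["tool_rot"]);print(s["t"],np.round(s["position"],1),"yaw_y",round(np.degrees(np.arctan2(R[1,1],R[0,1])),2),"F",np.round(s["force"],1),"gw",round(s["gripper_width"],3),s["finger_force"])
  return s
E
python3 - <<'E'
from h import *
st();save("wrist","w2.png");rects("cassette",32,2);rects("open_a",32,2)
E
```

```text
2.475 [ 481.4 -191.1   82.1] yaw_y 15.56 F [-0.1 -0.2 -0.4] gw 0.997 0.0
cassette 0.96 [313. 282.] ((479.1764221191406, -190.63223266601562), (69.54716491699219, 51.34716033935547), 16.72567367553711)
open_a 0.97 [314. 183.] ((465.58685302734375, -143.40916442871094), (68.83769226074219, 47.500389099121094), 16.735210418701172)
```

View pics/w2.png

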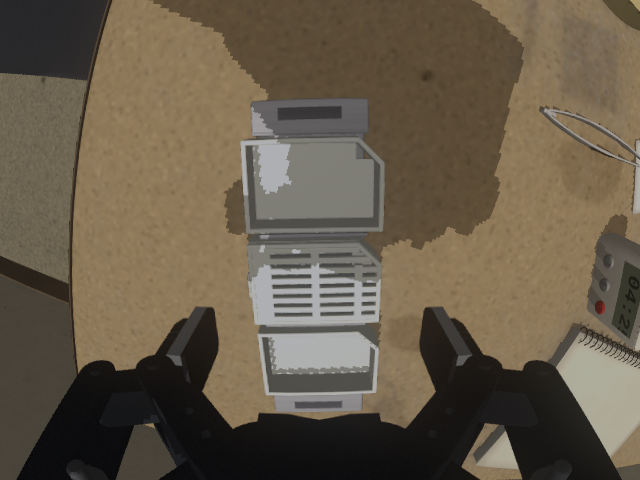

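The view agrees: cassette centre at (314,282), fingers straddling its ends. I'll go down and close.

{"api": "play_rows", "payload": {"steps": [{"linear": [0, -1.6, 30], "turn": [0, 0, -0.01], "gripper": 85}, {"linear": [0, -1.6, 54], "turn": [0, 0, -0.01], "gripper": 85}, {"linear": [0, -1.6, 54], "turn": [0, 0, -0.01], "gripper": 85}, {"linear": [0, -1.6, 54], "turn": [0, 0, -0.01], "gripper": 85}, {"linear": [0, -1.6, 54], "turn": [0, 0, -0.01], "gripper": 60}, {"linear": [0, -1.6, 54], "turn": [0, 0, -0.01], "gripper": 60}, {"linear": [0, -1.6, 54], "turn": [0, 0, -0.01], "gripper": 60}, {"linear": [0, -1.6, 54], "turn": [0, 0, -0.01], "gripper": 60}, {"linear": [0, -1.6, 54], "turn": [0, 0, -0.01], "gripper": 60}], "squeeze": 40}}

```text
t: 3.75
position: [479.7, -191.5, 27.5]
tool_rot: [[-0.278, 0.961, 0.002], [0.961, 0.278, -0.001], [-0.001, 0.001, -1.0]]
force: [-2.0, 0.8, 13.9]
gripper_width: 0.784
finger_force: 41.4
```

{"api": "play_rows", "payload": {"steps": [{"linear": [0, 0, -15], "turn": [0, 0, 0], "gripper": 60}, {"linear": [0, 0, -50], "turn": [0, 0, 0], "gripper": 60}, {"linear": [0, 0, -102], "turn": [0, 0, 0], "gripper": 60}, {"linear": [55, 20, -102], "turn": [0, 0, 0], "gripper": 60}, {"linear": [110, 40, -102], "turn": [0, 0, 0], "gripper": 60}, {"linear": [162, 57, -102], "turn": [0, 0, 0], "gripper": 60}, {"linear": [162, 57, -102], "turn": [0, 0, 0], "gripper": 60}, {"linear": [162, 57, -102], "turn": [0, 0, 0], "gripper": 60}]}}

```text
t: 4.75
position: [488.9, -20.3, 129.0]
tool_rot: [[-0.278, 0.961, 0.0], [0.961, 0.278, -0.0], [-0.001, 0.0, -1.0]]
force: [0.2, -0.6, -1.2]
gripper_width: 0.789
finger_force: 46.8
```

```bash
python3 - <<'E'
from h import *
st();save("wrist","w3.png");rects("magazine",148,2)
E
```

```text
4.75 [488.9 -20.3 129. ] yaw_y 16.15 F [ 0.2 -0.6 -1.2] gw 0.789 46.79322281735949
magazine 0.69 [473.  15.] ((500.53106689453125, 99.61844635009766), (32.398345947265625, 15.506285667419434), 25.924026489257812)
```

View pics/w3.png

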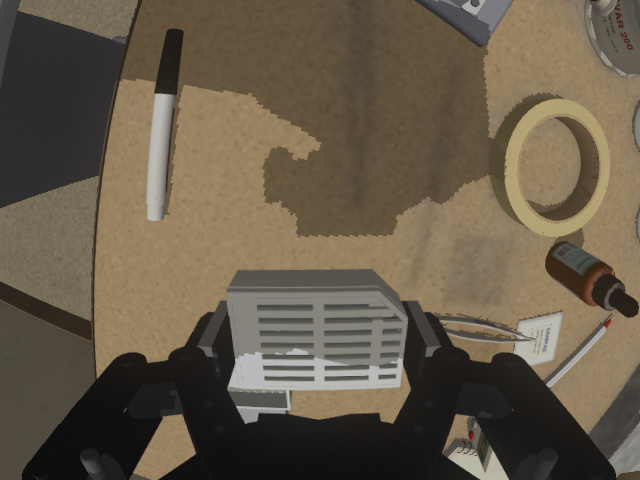

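The cassette is held level and centred at (315,330). I'll check the clearance to the forceps tip at (440,318).

```bash
python3 - <<'E'
from h import *
print(onz("wrist",(438,317),4),onz("wrist",(520,332),4),onz("wrist",(155,218),4))
E
```

```text
[597.98124151 -56.95636063   4.        ] [682.65308682 -53.94552721   4.        ] [368.16170579 -38.66906724   4.        ]
```

{"api": "play_rows", "payload": {"steps": [{"linear": [0, 0, 55], "turn": [0, 0, 0], "gripper": 60}, {"linear": [0, 0, 95], "turn": [0, 0, 0], "gripper": 60}, {"linear": [0, 0, 107], "turn": [0, 0, 0], "gripper": 60}, {"linear": [0, 0, 110], "turn": [0, 0, 0], "gripper": 60}, {"linear": [0, 0, 110.5], "turn": [0, 0, 0], "gripper": 60}, {"linear": [0, 0, 110.5], "turn": [0, 0, 0], "gripper": 60}]}}

```text
t: 5.6
position: [489.3, -19.9, 18.8]
tool_rot: [[-0.278, 0.961, 0.001], [0.961, 0.278, 0.0], [-0.0, 0.001, -1.0]]
force: [0.2, -0.3, -0.9]
gripper_width: 0.785
finger_force: 46.7
```

{"api": "play_rows", "payload": {"steps": [{"linear": [0, 0, 1], "turn": [0, 0, 0], "gripper": 60}, {"linear": [0, 0, 1.5], "turn": [0, 0, 0], "gripper": 60}, {"linear": [0, 0, 1.5], "turn": [0, 0, 0], "gripper": 60}]}}

```text
t: 5.98
position: [489.2, -19.8, 17.6]
tool_rot: [[-0.278, 0.961, 0.001], [0.961, 0.278, -0.0], [-0.001, 0.001, -1.0]]
force: [-4.1, -0.2, 26.8]
gripper_width: 0.788
finger_force: 50.1
```

{"api": "play_rows", "payload": {"steps": [{"linear": [0, 0, 0], "turn": [0, 0, 0], "gripper": 85}, {"linear": [0, 0, 0], "turn": [0, 0, 0], "gripper": 85}, {"linear": [0, 0, 0], "turn": [0, 0, 0], "gripper": 85}, {"linear": [0, 0, -20], "turn": [0, 0, 0], "gripper": 85}, {"linear": [0, 0, -70], "turn": [0, 0, 0], "gripper": 85}, {"linear": [0, 0, -130], "turn": [0, 0, 0], "gripper": 85}, {"linear": [40, 20, -190], "turn": [0, 0, 0], "gripper": 85}, {"linear": [80, 40, -243], "turn": [0, 0, 0], "gripper": 85}, {"linear": [118, 61, -243], "turn": [0, 0, 0], "gripper": 85}, {"linear": [118, 61, -243], "turn": [0, 0, 0], "gripper": 85}, {"linear": [118, 61, -243], "turn": [0, 0, 0], "gripper": 85}]}}

```text
t: 7.35
position: [514.4, 110.1, 259.0]
tool_rot: [[-0.278, 0.96, -0.001], [0.96, 0.278, -0.001], [-0.0, -0.001, -1.0]]
force: [0.2, -0.6, 0.8]
gripper_width: 0.997
finger_force: 0.0
```

```bash
python3 - <<'E'
from h import *
st();save("wrist","w4.png");rects("magazine",148,2);rects("cassette",22,4)
E
```

```text
7.35 [514.4 110.1 259. ] yaw_y 16.16 F [ 0.2 -0.6  0.8] gw 0.997 0.0
magazine 0.77 [334. 111.] ((503.53839111328125, 201.71694946289062), (63.8213005065918, 104.50618743896484), 74.15966033935547)
cassette 0.82 [262. 309.] ((488.44036865234375, -17.246761322021484), (71.19395446777344, 56.77558898925781), 17.07733154296875)
cassette 0.44 [234. 384.] ((467.7403869628906, -146.503173828125), (70.92131042480469, 60.18635559082031), 15.050137519836426)
```

View pics/w4.png

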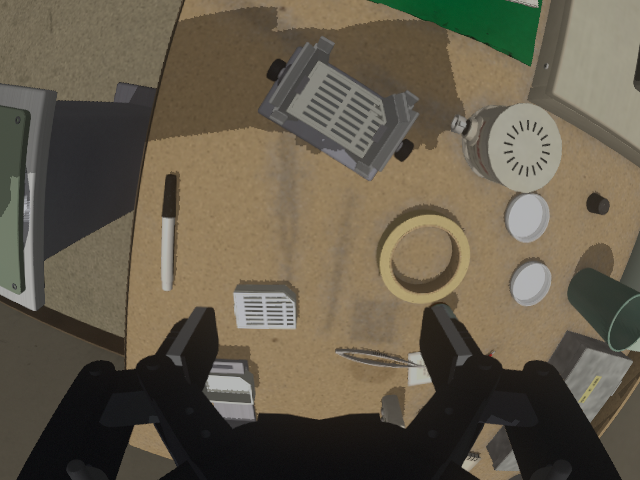

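```bash
python3 - <<'E'
import cv2
a=cv2.imread("pics/w4.png")[30:190,250:430]
cv2.imwrite("pics/w4c.png",cv2.resize(a,None,fx=3.5,fy=3.5,interpolation=cv2.INTER_CUBIC))
E
```

```text
(no output)
```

View pics/w4c.png

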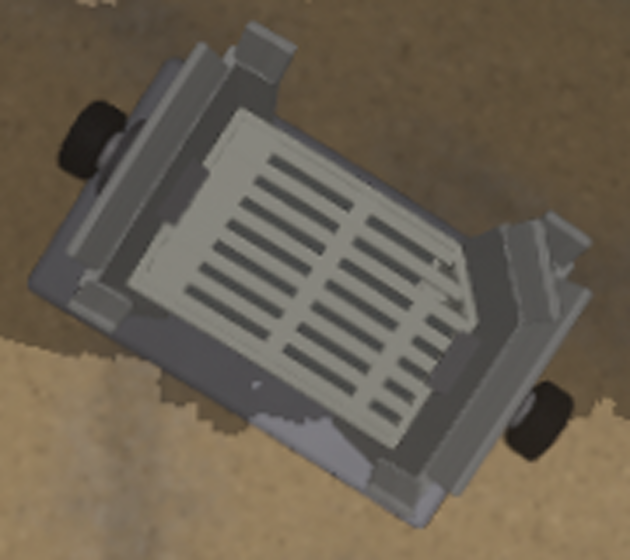

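The column's clipped (key) corner is upper right in the crop at (465,280). That puts magazine +x to the lower right, world yaw about -16°. The cassette lies flat at (265,307). Next I'll go over it turned 90° and fit the magazine from this picture.

{"api": "play_rows", "payload": {"steps": [{"linear": [-40, -20, 20], "turn": [0, 0, -0.18], "gripper": 85}, {"linear": [-80, -40, 50], "turn": [0, 0, -0.36], "gripper": 85}, {"linear": [-118, -60, 80], "turn": [0, 0, -0.54], "gripper": 85}, {"linear": [-118, -60, 110], "turn": [0, 0, -0.72], "gripper": 85}, {"linear": [-118, -60, 140], "turn": [0, 0, -0.9], "gripper": 85}, {"linear": [-118, -60, 140], "turn": [0, 0, -1.08], "gripper": 85}, {"linear": [-118, -60, 140], "turn": [0, 0, -1.26], "gripper": 85}, {"linear": [-118, -60, 140], "turn": [0, 0, -1.44], "gripper": 85}, {"linear": [-118, -60, 140], "turn": [0, 0, -1.571], "gripper": 85}, {"linear": [-118, -60, 140], "turn": [0, 0, -1.571], "gripper": 85}, {"linear": [-118, -60, 140], "turn": [0, 0, -1.571], "gripper": 85}]}}

```text
t: 8.88
position: [489.7, -19.8, 119.2]
tool_rot: [[-0.961, -0.275, -0.0], [-0.275, 0.961, 0.0], [0.0, 0.0, -1.0]]
force: [0.1, 0.7, 0.5]
gripper_width: 0.995
finger_force: 0.0
```

```bash
python3 - <<'E'
from h import *
from scipy.optimize import least_squares
s=st();print(np.round(s["joint_positions"],2));save("wrist","w5.png");rects("cassette",22,1)
# magazine fit from w4: reconstruct that camera pose relative to tool
k=r.calibration("wrist");R=np.array(s["tool_rot"]);Rt=R.T@np.array(k["rotation"]);ot=R.T@(np.array(k["origin"])-s["position"])
a=np.radians(16.16);R4=np.array([[-np.sin(a),np.cos(a),0],[np.cos(a),np.sin(a),0],[0,0,-1.]])
k4=dict(k,rotation=R4@Rt,origin=np.array([514.4,110.1,259.])+R4@ot);print(k4["origin"])
px=np.array([(240,108),(132,285),(395,445),(460,240),(475,325)])/3.5+[250,30]
m=np.array([(-34,23),(-34,-23),(34,-23),(22,23),(34,11)])
w=np.array([onz("wrist",p,102,k4)[:2] for p in px])
def f(p): c,s_=np.cos(p[2]),np.sin(p[2]);return (m@np.array([[c,s_],[-s_,c]])+p[:2]-w).ravel()
o=least_squares(f,[500,190,-.27]);print(o.x,np.degrees(o.x[2]),np.round(o.fun.reshape(-1,2),1).tolist())
E
```

```text
8.875 [489.7 -19.8 119.2] yaw_y 105.95 F [0.1 0.7 0.5] gw 0.995 0.0
[ 0.32  0.87 -0.64  1.92  0.85  0.65  0.98]
cassette 0.64 [313. 248.] ((487.9239501953125, -21.528419494628906), (72.15399169921875, 46.16613006591797), 16.929519653320312)
[492.5368644  185.89870639 383.28735761]
[ 5.05496636e+02  2.02152229e+02 -2.67605420e-01] -15.332661116035926 [[-0.4, 0.6], [-1.3, -0.4], [0.4, -1.0], [0.7, -0.6], [0.6, 1.4]]
```

View pics/w5.png

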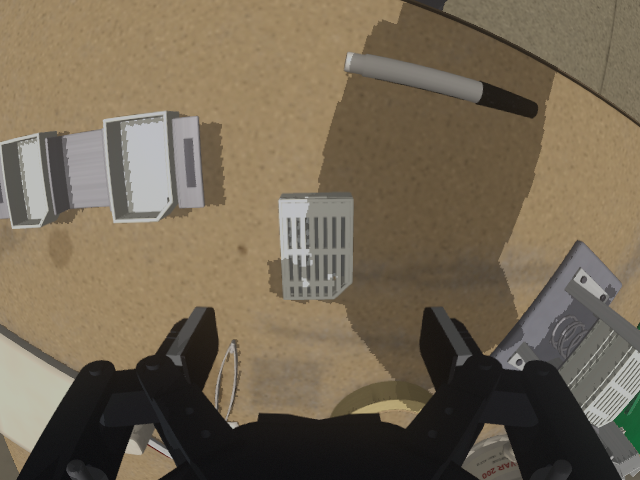

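The cassette is at (315,248) between the fingers, clipped corner at lower right, and the forceps are clear. I'll take it across its long sides.

{"api": "play_rows", "payload": {"steps": [{"linear": [0, 0, 50], "turn": [0, 0, -0.003], "gripper": 85}, {"linear": [0, 0, 85], "turn": [0, 0, -0.003], "gripper": 85}, {"linear": [0, 0, 94], "turn": [0, 0, -0.003], "gripper": 75}, {"linear": [0, 0, 94], "turn": [0, 0, -0.003], "gripper": 60}, {"linear": [0, 0, 94], "turn": [0, 0, -0.003], "gripper": 50}, {"linear": [0, 0, 94], "turn": [0, 0, -0.003], "gripper": 38}, {"linear": [0, 0, 94], "turn": [0, 0, -0.003], "gripper": 38}, {"linear": [0, 0, 94], "turn": [0, 0, -0.003], "gripper": 38}, {"linear": [0, 0, 94], "turn": [0, 0, -0.003], "gripper": 38}, {"linear": [0, 0, 94], "turn": [0, 0, -0.003], "gripper": 38}], "squeeze": 60}}

```text
t: 10.22
position: [490.3, -19.6, 26.8]
tool_rot: [[-0.96, -0.281, 0.002], [-0.281, 0.96, -0.0], [-0.002, -0.001, -1.0]]
force: [-2.3, -0.6, 15.6]
gripper_width: 0.524
finger_force: 59.9
```

{"api": "play_rows", "payload": {"steps": [{"linear": [0, 0, -30], "turn": [0, 0, 0], "gripper": 38}, {"linear": [0, 0, -85], "turn": [0, 0, 0], "gripper": 38}, {"linear": [0, 0, -140], "turn": [0, 0, 0], "gripper": 38}, {"linear": [0, 0, -188], "turn": [0, 0, 0.14], "gripper": 38}, {"linear": [-20, 50, -188], "turn": [0, 0, 0.28], "gripper": 38}, {"linear": [-40, 105, -188], "turn": [0, 0, 0.42], "gripper": 38}, {"linear": [-60, 160, -188], "turn": [0, 0, 0.552], "gripper": 38}, {"linear": [-77, 208.7, -188], "turn": [0, 0, 0.552], "gripper": 38}, {"linear": [-77, 208.7, -188], "turn": [0, 0, 0.552], "gripper": 38}, {"linear": [-77, 208.7, -188], "turn": [0, 0, 0.552], "gripper": 38}, {"linear": [-77, 208.7, -188], "turn": [0, 0, 0.552], "gripper": 38}]}}

```text
t: 11.6
position: [505.2, 201.2, 213.6]
tool_rot: [[-0.964, 0.265, 0.0], [0.265, 0.964, -0.0], [-0.0, -0.0, -1.0]]
force: [-0.7, 0.7, -0.7]
gripper_width: 0.522
finger_force: 63.1
```

```bash
python3 - <<'E'
from h import *
s=st();save("wrist","w6.png");rects("magazine",148,1);rects("cassette",s["position"][2]-26.8+22,2)
im=cv2.imread("pics/w6.png");cv2.imwrite("pics/w6c.png",cv2.resize(im[170:470,120:520],(800,600),interpolation=cv2.INTER_CUBIC))
E
```

```text
11.6 [505.2 201.2 213.6] yaw_y 74.62 F [-0.7  0.7 -0.7] gw 0.522 63.11499238014221
magazine 0.62 [320. 183.] ((458.4090576171875, 215.43653869628906), (62.217403411865234, 49.97135925292969), 74.66082000732422)
cassette 0.73 [315. 306.] ((500.9912109375, 202.76278686523438), (46.49955368041992, 74.24247741699219), 75.11864471435547)
```

View pics/w6c.png

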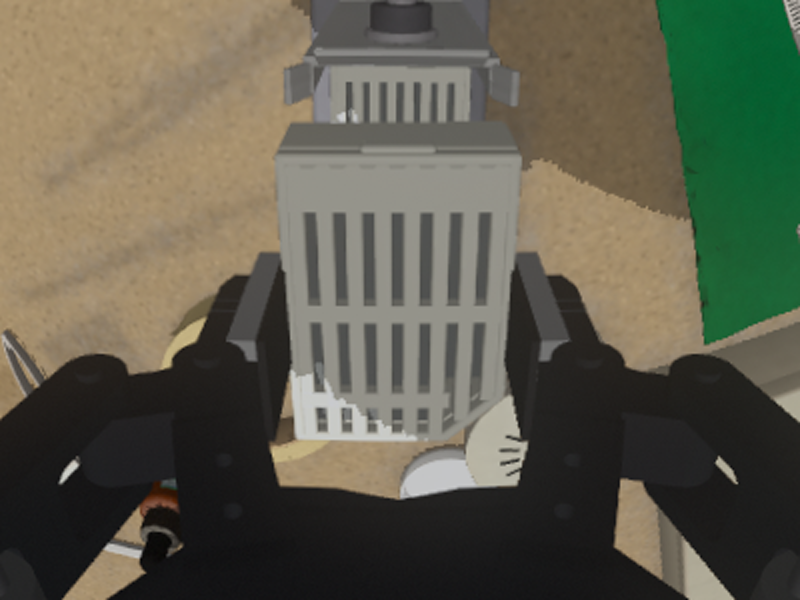

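Held squarely, near end at crop (398,157), far end at y≈440. The column's centre line is about 3 px to the right, matching the fit. Now I'll work out the lengthwise offset and tilt.

```bash
python3 - <<'E'
from h import *
s=r.state();R=np.array(s["tool_rot"]);P=np.array(s["position"]);zt=P[2]-4.8
def q(x,y,z): return np.round(R.T@(onz("wrist",(120+x/2,170+y/2),z)-P),1)[:2]
for a in((277,157,zt),(519,157,zt),(296,440,zt),(437,440,zt),(508,385,zt),(290,124,zt-22),(507,124,zt-22)):print(a,q(*a))
m=np.array([505.5,202.2,P[2]]);print("mag in tool",R.T@(m-P))
E
```

```text
(277, 157, np.float64(208.69773911639493)) [ 34.4 -22.1]
(519, 157, np.float64(208.69773911639493)) [34.4 22.7]
(296, 440, np.float64(208.69773911639493)) [-33.2 -22.6]
(437, 440, np.float64(208.69773911639493)) [-32.7   9.1]
(508, 385, np.float64(208.69773911639493)) [-17.4  23.9]
(290, 124, np.float64(186.69773911639493)) [ 34.3 -22.7]
(507, 124, np.float64(186.69773911639493)) [34.3 23.6]
mag in tool [-2.08393029e-01  5.72610466e-01  5.45542369e-05]
```

Only about 1 mm to correct and no pitch. Lowering into the mouth.

{"api": "play_rows", "payload": {"steps": [{"linear": [-0.8, 0.8, 15], "turn": [0, 0, 0], "gripper": 38}, {"linear": [-0.8, 0.8, 32], "turn": [0, 0, 0], "gripper": 38}, {"linear": [-0.8, 0.8, 40], "turn": [0, 0, 0], "gripper": 38}, {"linear": [-0.8, 0.8, 47], "turn": [0, 0, 0], "gripper": 38}, {"linear": [-0.8, 0.8, 54], "turn": [0, 0, 0], "gripper": 38}, {"linear": [-0.8, 0.8, 60], "turn": [0, 0, 0], "gripper": 38}, {"linear": [-0.8, 0.8, 60], "turn": [0, 0, 0], "gripper": 38}]}}

```text
t: 12.62
position: [505.9, 203.0, 153.0]
tool_rot: [[-0.965, 0.264, -0.0], [0.264, 0.965, -0.0], [0.0, -0.0, -1.0]]
force: [-0.8, 0.6, -1.5]
gripper_width: 0.523
finger_force: 63.1
```

{"api": "play_rows", "payload": {"steps": [{"linear": [0, 0, 8], "turn": [0, 0, 0], "gripper": 38}, {"linear": [0, 0, 16], "turn": [0, 0, 0], "gripper": 38}, {"linear": [0, 0, 24], "turn": [0, 0, 0], "gripper": 38}, {"linear": [0, 0, 30], "turn": [0, 0, 0], "gripper": 38}, {"linear": [0, 0, 36], "turn": [0, 0, 0], "gripper": 38}, {"linear": [0, 0, 40], "turn": [0, 0, 0], "gripper": 38}, {"linear": [0, 0, 40], "turn": [0, 0, 0], "gripper": 38}]}}

```text
t: 13.5
position: [506.1, 203.2, 113.2]
tool_rot: [[-0.965, 0.264, 0.0], [0.264, 0.965, 0.0], [-0.0, 0.0, -1.0]]
force: [-0.2, -0.6, 7.0]
gripper_width: 0.523
finger_force: 64.2
```

{"api": "play_rows", "payload": {"steps": [{"linear": [0, 0, 4], "turn": [0, 0, 0], "gripper": 38}, {"linear": [0, 0, 7], "turn": [0, 0, 0], "gripper": 38}, {"linear": [0, 0, 9], "turn": [0, 0, 0], "gripper": 38}, {"linear": [0, 0, 9.5], "turn": [0, 0, 0], "gripper": 38}, {"linear": [0, 0, 9.5], "turn": [0, 0, 0], "gripper": 38}]}}

```text
t: 14.12
position: [506.1, 203.2, 104.1]
tool_rot: [[-0.965, 0.264, 0.001], [0.264, 0.965, 0.0], [-0.001, 0.001, -1.0]]
force: [-1.5, -0.7, 13.8]
gripper_width: 0.519
finger_force: 64.8
```

```bash
python3 - <<'E'
from h import *
st();save("wrist","w7.png",(120,170,520,470),2)
E
```

```text
14.125 [506.1 203.2 104.1] yaw_y 74.72 F [-1.5 -0.7 13.8] gw 0.519 64.8214066028595
```

View pics/w7.png

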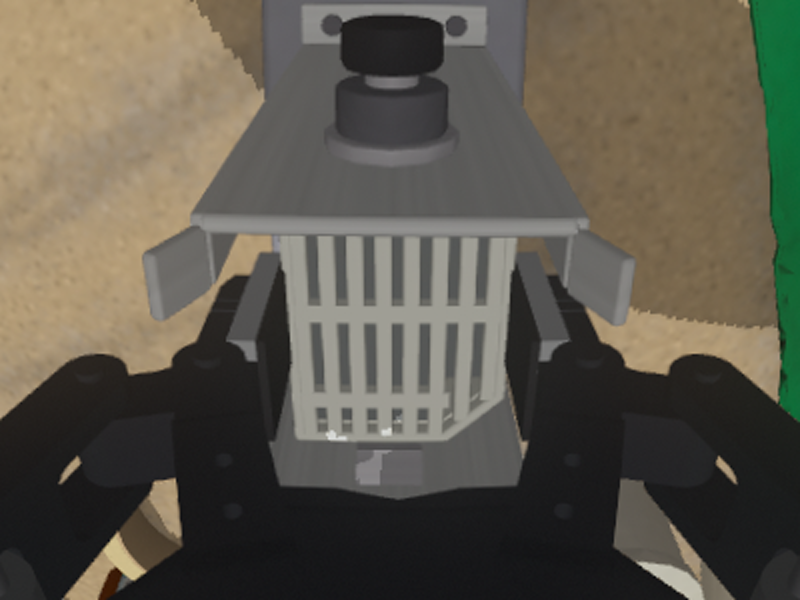

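The cassette is deep in the column without slipping, and the far latch at (390,465) looks out over it. One more millimetre, then let go and look.

{"api": "play_rows", "payload": {"steps": [{"linear": [0, 0, 1.2], "turn": [0, 0, 0], "gripper": 38}, {"linear": [0, 0, 1.2], "turn": [0, 0, 0], "gripper": 38}, {"linear": [0, 0, 0], "turn": [0, 0, 0], "gripper": 38}, {"linear": [0, 0, -1], "turn": [0, 0, 0], "gripper": 38}, {"linear": [0, 0, -1], "turn": [0, 0, 0], "gripper": 65}, {"linear": [0, 0, -1], "turn": [0, 0, 0], "gripper": 65}, {"linear": [0, 0, -1], "turn": [0, 0, 0], "gripper": 65}, {"linear": [0, 0, -15], "turn": [0, 0, 0], "gripper": 65}, {"linear": [0, 0, -40], "turn": [0, 0, 0], "gripper": 65}, {"linear": [0, 0, -90], "turn": [0, 0, 0], "gripper": 65}, {"linear": [40, 0, -140], "turn": [0, 0, 0], "gripper": 65}, {"linear": [-60, 0, -150], "turn": [0, 0, 0], "gripper": 65}, {"linear": [-60, 0, -150], "turn": [0, 0, 0], "gripper": 65}, {"linear": [-60, 0, -150], "turn": [0, 0, 0], "gripper": 65}]}}

```text
t: 15.92
position: [565.3, 186.0, 254.3]
tool_rot: [[-0.964, 0.266, 0.001], [0.266, 0.964, 0.001], [-0.0, 0.001, -1.0]]
force: [-1.4, -0.2, -0.1]
gripper_width: 0.763
finger_force: 0.0
```

```bash
python3 - <<'E'
from h import *
s=st();im=save("wrist","w8.png")
c=onz;k=r.calibration("wrist")
R=np.array(k["rotation"]);v=R.T@(np.array([505.7,202.5,110])-np.array(k["origin"]));t=np.arctan2(np.hypot(v[0],v[1]),v[2]);u=v[:2]/np.hypot(v[0],v[1])*t*k["fx"]+[k["cx"],k["cy"]];print(u)
x,y=np.clip(u.astype(int)-[100,75],0,[440,330]);cv2.imwrite("pics/w8c.png",cv2.resize(im[y:y+150,x:x+200,::-1],None,fx=4,fy=4,interpolation=cv2.INTER_CUBIC))
E
```

```text
15.925 [565.3 186.  254.3] yaw_y 74.57 F [-1.4 -0.2 -0.1] gw 0.763 0.0
[317.57798115 150.89952176]
```

View pics/w8c.png

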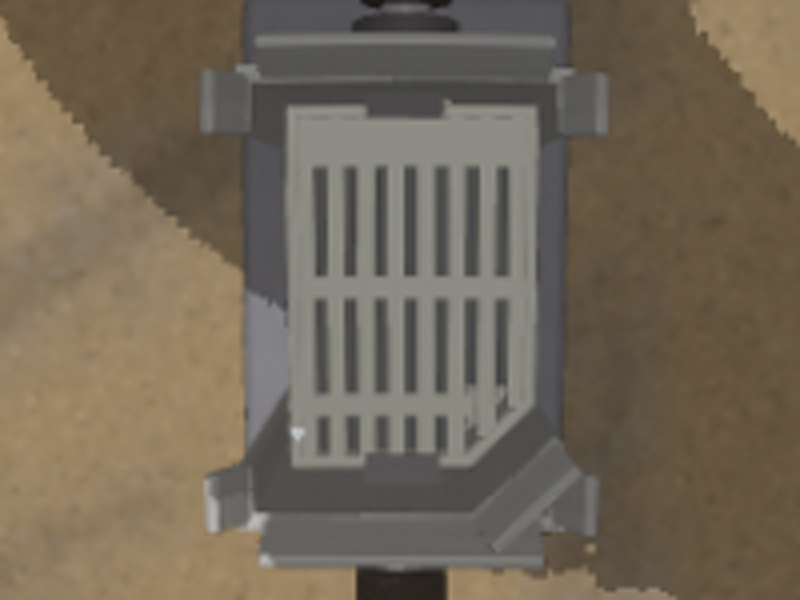

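Both latches show over the ends of the loaded cassette, at (405,107) and (400,467). It's level, the key corner matches and the gripper is empty, so I'm handing in.

```bash
python3 -c "
from h import *
print(r.hand_in())"
```

```text
the job is handed in; nothing more can be done
None
```

I loaded the closed cassette into the magazine with its clipped corner in the filled-in corner, and the last picture shows both latches over it. I handed the job in after about 16 s of robot time; the hand-in returned no verdict.

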